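Feel along the tray rim for the release notch and hold its key down

ROBOT

A 6-joint arm with a two-finger parallel gripper is mounted at the origin on the work surface. World frame = base frame: x ahead of the robot, y to its left, z up, the work surface at z = 0. Lengths are in mm, angles in rad, forces in N, time in s.
With the tool pointing down it reaches from about 275 to 875 mm from the base axis. Payload 12.5 kg.
Tool frame: the origin (TCP) lies midway between the tips of the shut fingers; the grasp point (between the pads) lies 19 mm behind it (ctrl.grasp_offset is the distance from the TCP to the grasp point, in mm); z points along the fingers, y is the line along which they close (so a half turn about z gives the same grasp; the last joint's range is limited). The gripper opens to 85 mm and grips with 20 to 120 N. Pads are 22 mm wide; open, the fingers measure 114 mm over their backs; the gripper's body (76 mm by 85 mm) begins 54 mm behind the grasp point. The pads swing forward as they close: fully open they stand 13 mm farther back than shut.
Start: joints at [1.193, 0.351, 1.652, -0, 1.139, -0.085], TCP at [158.717, 526.586, 231.29] pointing down, gripper open.
Joint ranges: [-2.75, 2.75], [-0.79, 2.1], [0.01, 2.65], [-1.57, 4.71], [0.07, 3.14], [-2.87, 2.87]. Speed limits (rad/s): [2.22, 2.22, 2.79, 3.14, 3.14, 3.14].

INTERFACE

Orientations are given as a rotation vector (axis times angle).
In Python, from bench import ctrl, eyes gives the robot as it stands.
- The arm moves only by the shell command python3 -m crank 'ROWS'. ROWS is JSON, a list of rows, each a list of 7 numbers: the shift along the tool's x, y, z each as a share of 150 mm, from -1 to 1, then the turn, a rotation vector about the tool's x, y, z each as a share of 90 degrees, from -1 to 1, then the closure, from 0 (fully open) to 1 (shut). A call has 1 to 8 rows; each row is the pose to reach, as a shift and turn from the pose commanded when the call began, along the tool's axes at that moment; what a row does not reach only later rows make up. A row lasts 1/8 s, in which the tool goes at most 62.5 mm and 10.7 degrees, less where a joint would pass 70% of its speed; a pose out of reach is approached as far as the arm can. A call with a number of a shift or a turn outside -1 to 1 is refused whole. A call with a gripper value outside its range is refused whole. The fingers move at their own pace and stop on an object; the grip force is fixed at half the most. Time passes only in rows, so rows that repeat a pose let the fingers close. It gives the time, the measured TCP pose, the force, the opening and the grip force at its end, in the units of the state.
- ctrl.get_obs(): the state, without advancing time (a new reading comes with each control period).
- eyes.capture(name): name is "side" or "top" or "wrist"; returns the picture (420x560x3 uint8, blue, green, red); there is no depth.
- eyes.camera_params(name): a dict with "mtx" (3x3 intrinsics, pixels), "k1" (the pictures are not rectified: a ray, as slopes to the right and down, at radius r is drawn at 1 + k1 r^2 times it, then the intrinsics apply), "R" (3x3) and "t" (3): a world point X has camera coordinates R X + t. Camera axes: x right, y down, z forward; pixel columns grow to the right and rows downward; lengths in mm; the calibration is good to about 2 mm. A picture is of the moment at which its call begins: read the wrist's pose just before it. camera_params takes no time and is no camera call; for the wrist camera it gives the pose at the moment of the call.
- ctrl.finish_job(): hands the job in; it is judged then, once.
The state is a dict: "t": time; "joint_pos": joint angles; "qd": joint speeds; "joint_torque": joint torques, N m; "position": TCP position; "orientation": TCP orientation; "contact_force": force on the tool from outside, world axes, zero at the start; "torque": the same for the moment, N m; "gripper_width": finger opening in mm; "grip_force": force on a finger pad.
Only numpy, scipy, OpenCV 4.12 (cv2) and the standard library are available. Lean on these libraries where they do the work, as an engineer would, in place of code of your own. Each camera call takes 0.05 s, during which the arm holds its last target. There are 200 camera calls.

TASK

Hold the watchmaker's movement tray open for your colleague: touch the left end cap of its front rim with a fingertip, then feel along the rim with it from there until you find the notch, press the sprung key inside it all the way down and keep it down, so that the dust cover stays open; the program finishes while still holding it. Do not touch the dust cover itself, and leave the loose things on and around the tray where they are: nothing is to be picked up.

Things in the scene. Friction and masses are not known exactly. Their poses are not given: they have to be found in the camera images.
- case: Movement tray: wooden case 200 mm deep (x), 410 wide (y), deck 60 high, fixed to the bench at a varying place and yaw. Origin under its centre; its x points away from the robot (front is -x), y to the robot's left, z up. A level, rigid aluminium rim runs along its front edge between two wooden end caps, its centre line 81 mm in front of the origin. Rails of the cover reach 70 mm up.
- left_cap: The wooden end cap at the left (+y) end of the rim, part of the tray: 40 mm deep, 95 mm wide along the rim, origin at the centre of its top face (64 mm above the bench), axes as the tray's.
- cap_inner (a point): Point on the top of the left end cap, 15 mm from where it meets the rim, on the rim's centre line, 64 mm above the bench.
- rim_left (a point): Left end of the exposed rim, on its centre line, at its top (60 mm above the bench). The rim is 36 mm deep and 220 mm long between the caps. It has one notch, 50 mm long along the rim and cut across its full depth; its centre lies anywhere within 45 mm either side of the rim's middle, different every time and not reported.
- rim_right (a point): Right end of the exposed rim, on its centre line, at its top (60 mm above the bench).
- key (a joint): Travel (m) of the sprung release key, a flat aluminium bar 32 mm deep running inside the rim and bare only on the floor of the notch (along its whole 50 mm): 0 at rest, its top 10 mm below the rim's top; 0.008 fully down at a hard stop, 18 mm below the rim's top. Takes about 2 N to start and 5 to 6 N fully down; springs back when let go.
- cover: Sliding dust cover over three wells with watch movements: dark steel panel 80 mm (x) by 172 mm, top 66 mm above the bench (rear strip 69 mm), near edge 26 mm behind the rim's centre line when shut. Origin below its centre at bench height. Geared to the key: slides 5 mm away from the robot for each mm of key travel (40 mm in all) and shuts when the key is let go. Not to be touched.
- cup_a: off-white parts cup, 52 mm across, 32 mm high, standing on the left deck of the tray; origin under its centre. Loose, to be left alone.
- weight: small knobbed brass weight, 32 mm across, 26 mm high, standing on the right deck of the tray; origin under its centre. Loose, to be left alone.
- cup_b: off-white parts cup, 60 mm across, 36 mm high, on the bench just in front of the tray; origin under its centre. Loose, to be left alone.
- tin: flat dark steel tin, 72 mm across, 18 mm high, on the bench just in front of the tray; origin under its centre. Loose, to be left alone.
- holder: white movement holder with a watch movement on it, 38 mm across, 32 mm high, on the bench just in front of the tray; origin under its centre. Loose, to be left alone.
- loupe: black eye loupe standing on end, 36 mm across, 36 mm high, on the bench just in front of the tray; origin under its centre. Loose, to be left alone.
- driver: small screwdriver, 120 mm long, lying on the left deck of the tray. Loose, to be left alone.
- dish: shallow glass dish, 64 mm across, 16 mm high, on the right deck of the tray; origin under its centre. Loose, to be left alone.

How it is judged:
By the outcome, as a careful person would: the job done as asked, in the order asked, and still so for the second after the job is handed in, while the arm keeps its last pose, push and grip.
It also fails if it takes over 51 s, if anything falls off the work surface, if the arm or the gripper's body presses on something with over 40 N, if the wrist force passes 120 N, or if a joint passes its speed limit or range.

## Working session

There is one attempt and no reset: what is moved stays moved. The work goes in short steps, Python scripts to look and compute and a shell command to move; the robot and the scene stay as the last step left them, time stands still between calls to the robot, and variables do not carry over. Pictures are saved under pics/ and viewed, at most 10 in all, crops included, and the job is handed in when it is done.

```bash
mkdir -p pics
cat > h.py <<'E'
import numpy as np, cv2
from bench import ctrl, eyes
from scipy.spatial.transform import Rotation as Ro
def ray(P,uv):
    K=np.array(P["mtx"]);k=P["k1"]
    d=np.array([(uv[0]-K[0,2])/K[0,0],(uv[1]-K[1,2])/K[1,1]]);s=d.copy()
    for _ in range(30): s=d/(1+k*(s@s))
    R=np.array(P["R"]);t=np.array(P["t"]).ravel()
    return -R.T@t, R.T@np.array([s[0],s[1],1])
def px2w(P,uv,z):
    o,d=ray(P,uv); return o+d*(z-o[2])/d[2]
def w2px(P,X):
    K=np.array(P["mtx"]);c=np.array(P["R"])@np.array(X,float)+np.array(P["t"]).ravel()
    s=c[:2]/c[2]; s=s*(1+P["k1"]*(s@s)); return K[:2,:2]@s+K[:2,2]
def tool(X):
    o=ctrl.get_obs(); return Ro.from_rotvec(o["orientation"]).inv().apply(np.array(X)-o["position"])
E
python3 - <<'E'
from h import *
for n in ("top","side"): cv2.imwrite(f"pics/{n}0.png",eyes.capture(n))
P=eyes.camera_params("top");o,d=ray(P,(280,210));print(o,d,P["k1"])
o=ctrl.get_obs();print(o["t"],o["position"],Ro.from_rotvec(o["orientation"]).as_matrix().round(3),o["contact_force"])
E
```

```text
[468.29006845  47.58008999 770.31516192] [ 0.14232974 -0.01697551 -0.98988174] -0.08612030108556709
0.1 [158.6143166  526.28625704 230.77247615] [[-0.957  0.289 -0.   ]
 [ 0.289  0.957 -0.001]
 [ 0.    -0.001 -1.   ]] [-0.16776435 -0.89261389 -0.11213313]
```

View pics/top0.png

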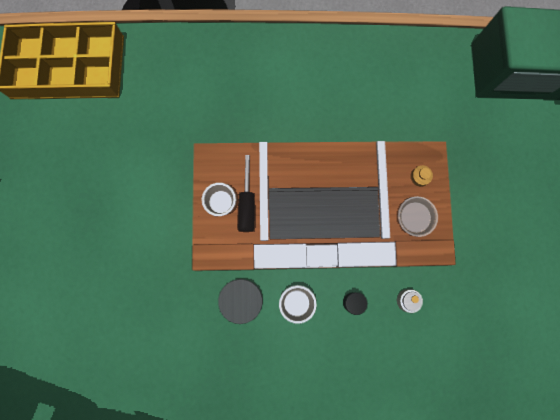

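View pics/side0.png

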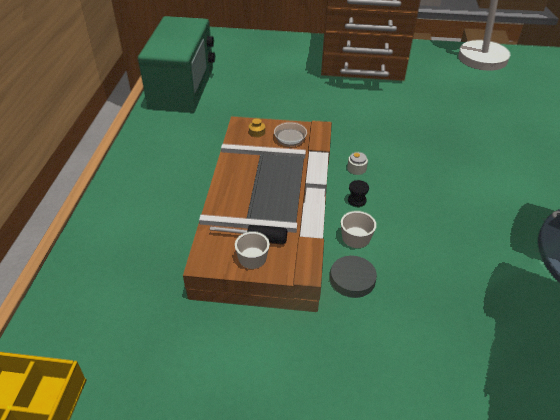

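The top picture shows the rim from about (254,256) to (396,254), with the notch between columns 307 and 338. The left cap spans columns 193 to 254. I'll enlarge this area.

Run:
```python
import cv2
i=cv2.imread("pics/top0.png")[225:285,185:465]
cv2.imwrite("pics/crop.png",cv2.resize(i,(784,168),interpolation=cv2.INTER_CUBIC))
```

```text
(no output)
```

View pics/crop.png

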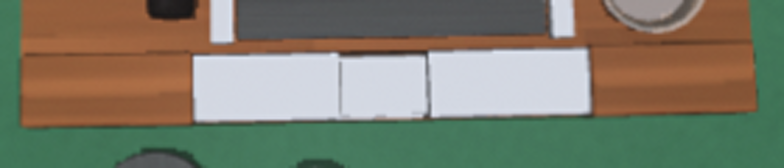

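```bash
cat > geo.py <<'E'
from h import *
P=eyes.camera_params("top")
c=lambda x,y,z=60: px2w(P,(185+x/2.8,225+y/2.8),z)[:2]
l=(c(193,55)+c(194,122))/2; r=(c(590,48)+c(591,115))/2
u=(r-l)/np.linalg.norm(r-l); L=np.linalg.norm(r-l)
m=(l+r)/2; l=m-110*u; r=m+110*u
n1=((c(340,55)+c(340,120))/2-l)@u; n2=((c(428,53)+c(428,118))/2-l)@u
cap=l-15*u
E
python3 - <<'E'
from geo import *
print("L",L,"l",l,"r",r,"u",u,"depth",np.linalg.norm(c(193,55)-c(194,122)),"notch",n1,n2,"cap",cap)
yaw=np.arctan2(u[0],-u[1]);print("yaw",np.degrees(yaw))
o=ctrl.get_obs();R=Ro.from_rotvec(o["orientation"])
yt=-np.array([*u,0]); z=np.array([0,0,-1.]);x=np.cross(yt,z)
T=Ro.from_matrix(np.c_[x,yt,z]); rv=(R.inv()*T).as_rotvec()
print("turn/90",rv/(np.pi/2),"shift mm",tool([*cap,140]))
E
```

```text
L 220.58077418322057 l [498.07223201  75.01922498] r [ 501.08482456 -144.96014743] u [ 0.0136936  -0.99990624] depth 36.66036402960136 notch 80.27190511388692 129.03412077976276 cap [497.86682797  90.01781855]
yaw 0.7846101518706368
turn/90 [-7.36075924e-04 -1.63600266e-04 -1.95134859e-01] shift mm [-450.75013571 -319.66325461   91.11409397]
```

```bash
python3 -m crank '[[-1,-0.71,0,0,0,0,1],[-1,-0.71,0,0,0,0,1],[-1,-0.71,0,0,0,0,1],[-1,-0.71,0,0,0,0,1]]'
python3 -m crank '[[-1,-0.71,0,0,0,0,1],[-1,-0.71,0,0,0,0,1],[-1,-0.71,0,0,0,0,1],[-1,-0.71,0,0,0,0,1]]'
python3 -m crank '[[-1,-0.71,0,0,0,-0.195,1],[-1,-0.71,0,0,0,-0.195,1],[-1,-0.71,0,0,0,-0.195,1],[-1,-0.71,0,0,0,-0.195,1],[-1,-0.71,0,0,0,-0.195,1]]'
python3 - <<'E'
from geo import *
o=ctrl.get_obs();print(o["t"],o["position"],o["contact_force"],o["gripper_width"],tool([*cap,100]),tool([*cap,64]))
cv2.imwrite("pics/w1.png",eyes.capture("wrist"))
W=eyes.camera_params("wrist")
print([w2px(W,[*q,60]).round() for q in (l,l+80*u,l+130*u,r)])
E
```

```text
t: 0.6
position: [273.2, 378.9, 231.2]
orientation: [0.465, 3.107, -0.001]
contact_force: [-0.1, 0.8, -0.5]
gripper_width: 12.2
grip_force: 0.0
t: 1.1
position: [386.0, 234.3, 231.2]
orientation: [0.465, 3.107, -0.0]
contact_force: [0.1, -0.2, -0.3]
gripper_width: 0.2
grip_force: 0.0
t: 1.72
position: [496.9, 92.0, 230.9]
orientation: [0.022, -3.141, -0.0]
contact_force: [-0.9, -0.0, -0.5]
gripper_width: 0.1
grip_force: 0.0
1.725 [496.89886523  91.97305183 230.93412611] [-0.92812874 -0.03925292 -0.52255882] 0.11816289605130582 [ -1.06716772  -2.0086783  130.93254612] [ -1.10189974  -2.01974585 166.93252766]
[array([260., 193.]), array([179., 193.]), array([130., 194.]), array([ 44., 194.])]
```

View pics/w1.png

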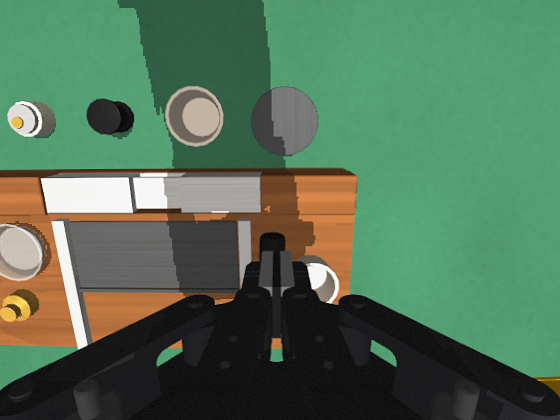

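The wrist view puts the left rim end at (261,195), against (260,193) predicted, so the two agree. The way down onto the cap is clear, so I'll go down to about z = 75.

```bash
python3 -m crank '[[-0.007,-0.013,0.4,0,0,0,1],[-0.007,-0.013,0.8,0,0,0,1],[-0.007,-0.013,1,0,0,0,1],[-0.007,-0.013,1,0,0,0,1]]'
python3 -m crank '[[0,0,0.04,0,0,0,1],[0,0,0.06,0,0,0,1],[0,0,0.07,0,0,0,1],[0,0,0.07,0,0,0,1]]'
```

```text
t: 2.28
position: [496.6, 90.3, 79.9]
orientation: [0.024, -3.137, 0.0]
contact_force: [-0.6, 0.5, 0.9]
gripper_width: 0.5
grip_force: 0.0
t: 2.78
position: [498.6, 88.8, 71.1]
orientation: [-0.021, 3.141, 0.0]
contact_force: [0.1, -0.4, -0.3]
gripper_width: -0.1
grip_force: 0.0
```

```bash
python3 -m crank '[[0,0,0.015,0,0,0,1],[0,0,0.025,0,0,0,1],[0,0,0.03,0,0,0,1],[0,0,0.035,0,0,0,1],[0,0,0.035,0,0,0,1]]' | grep -E "pos|force"
python3 -m crank '[[0,0,0.005,0,0,0,1],[0,0,0.005,0,0,0,1]]'| grep -E "pos|force"
```

```text
position: [498.4, 88.9, 65.5]
contact_force: [-0.5, 0.9, 1.1]
grip_force: 0.0
position: [498.4, 88.9, 64.8]
contact_force: [-0.0, 0.8, -0.1]
grip_force: 0.0
```

```bash
for i in 1 ; do python3 -m crank '[[0,0,0.004,0,0,0,1],[0,0,0.004,0,0,0,1]]'| grep -E "pos|t_force"
python3 -m crank '[[0,0,0.004,0,0,0,1],[0,0,0.004,0,0,0,1]]'| grep -E "pos|t_force"; done
```

```text
position: [498.4, 88.9, 64.1]
contact_force: [0.6, 0.6, 0.1]
position: [498.4, 88.9, 64.1]
contact_force: [-2.2, -0.4, 6.9]
```

Contact with the cap, 7 N. Now I'll slide right along the cap and off it onto the rim.

```bash
python3 -m crank '[[0,-0.03,0,0,0,0,1],[0,-0.06,0,0,0,0,1],[0,-0.09,0,0,0,0,1],[0,-0.12,0,0,0,0,1],[0,-0.15,0,0,0,0,1],[0,-0.18,0,0,0,0,1],[0,-0.2,0,0,0,0,1],[0,-0.2,0,0,0,0,1]]'| grep -E "pos|t_force"
python3 -m crank '[[0,0,0.01,0,0,0,1],[0,0,0.02,0,0,0,1],[0,0,0.02,0,0,0,1]]'| grep -E "pos|t_force"
```

```text
position: [498.8, 58.6, 63.5]
contact_force: [-0.1, 0.1, -0.6]
position: [498.7, 59.0, 60.4]
contact_force: [-0.3, -0.1, -0.1]
```

```bash
python3 -m crank '[[0,0,0.004,0,0,0,1],[0,0,0.004,0,0,0,1]]'| grep -E "pos|t_force"
```

```text
position: [498.9, 58.9, 60.1]
contact_force: [-1.8, 0.8, 1.3]
```

```bash
python3 -m crank '[[0,0,0.003,0,0,0,1],[0,0,0.003,0,0,0,1]]'| grep -E "pos|t_force"
```

```text
position: [498.9, 58.9, 60.0]
contact_force: [-3.7, 1.1, 8.2]
```

```bash
python3 -m crank '[[0,-0.03,0,0,0,0,1],[0,-0.06,0,0,0,0,1],[0,-0.09,0,0,0,0,1],[0,-0.12,0,0,0,0,1],[0,-0.15,0,0,0,0,1],[0,-0.18,0,0,0,0,1],[0,-0.21,0,0,0,0,1],[0,-0.24,0,0,0,0,1]]'| grep -E "pos|t_force"
```

```text
position: [499.9, 23.1, 60.1]
contact_force: [-1.6, 3.9, 6.0]
```

```bash
python3 -m crank '[[0,-0.03,0,0,0,0,1],[0,-0.06,0,0,0,0,1],[0,-0.09,0,0,0,0,1],[0,-0.12,0,0,0,0,1],[0,-0.15,0,0,0,0,1],[0,-0.18,0,0,0,0,1],[0,-0.2,0,0,0,0,1]]'| grep -E "pos|t_force"
python3 -m crank '[[0,-0.03,0,0,0,0,1],[0,-0.05,0,0,0,0,1],[0,-0.05,0,0,0,0,1]]'| grep -E "pos|t_force"
```

```text
position: [500.2, -6.9, 60.0]
contact_force: [0.1, 4.2, 4.9]
position: [499.7, -14.9, 59.4]
contact_force: [-0.1, 0.4, 0.6]
```

Contact was lost at y ≈ -15, which is the notch. I'll centre on it and go down onto the key.

```bash
python3 -m crank '[[0.002,-0.05,0,0,0,0,1],[0.002,-0.1,0,0,0,0,1],[0.002,-0.1,0,0,0,0,1],[0.002,-0.1,0.02,0,0,0,1],[0.002,-0.1,0.04,0,0,0,1],[0.002,-0.1,0.05,0,0,0,1],[0.002,-0.1,0.05,0,0,0,1]]'| grep -E "pos|t_force"
python3 -m crank '[[0,0,0.007,0,0,0,1],[0,0,0.014,0,0,0,1],[0,0,0.02,0,0,0,1],[0,0,0.02,0,0,0,1]]'| grep -E "pos|t_force"
```

```text
position: [499.7, -29.6, 51.9]
contact_force: [-0.1, 0.1, -0.1]
position: [499.8, -29.6, 49.1]
contact_force: [-0.3, 1.1, 2.1]
```

Key found: 2 N at z = 49. Pressing on.

```bash
python3 -m crank '[[0,0,0.01,0,0,0,1],[0,0,0.02,0,0,0,1],[0,0,0.03,0,0,0,1],[0,0,0.035,0,0,0,1],[0,0,0.04,0,0,0,1],[0,0,0.04,0,0,0,1]]'| grep -E "pos|t_force"
python3 -m crank '[[0,0,0.004,0,0,0,1],[0,0,0.008,0,0,0,1],[0,0,0.008,0,0,0,1]]'| grep -E "pos|t_force"
```

```text
position: [499.8, -29.6, 43.1]
contact_force: [-0.2, 0.2, 3.6]
position: [499.8, -29.6, 42.0]
contact_force: [-0.4, 0.0, 6.8]
```

```bash
python3 -m crank '[[0,0,0.004,0,0,0,1],[0,0,0.004,0,0,0,1],[0,0,0.004,0,0,0,1]]'| grep -E "pos|t_force"
```

```text
position: [499.9, -29.6, 41.9]
contact_force: [-3.3, 0.3, 15.4]
```

At the hard stop with 15 N. I'll check the cover.

Run:
```python
from h import *
a=eyes.capture("top")[120:330,170:470]; b=eyes.capture("side")[100:310,170:470]
cv2.imwrite("pics/end.png",cv2.resize(np.hstack([a,b]),(800,280)))
o=ctrl.get_obs();print(o["t"],o["position"],o["contact_force"])
```

```text
11.25 [499.87462585 -29.64831071  41.91525542] [-3.25499961  0.47651644 15.53472056]
```

View pics/end.png

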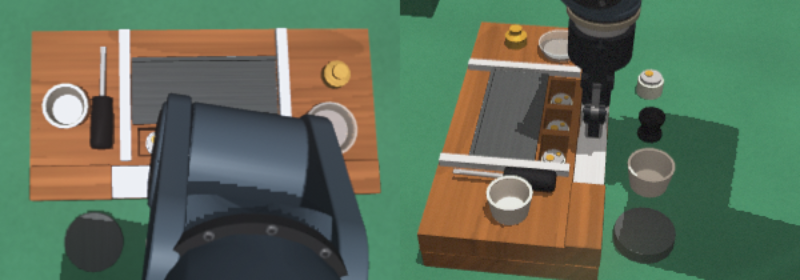

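The cover is fully open: the side half shows all three wells at about (555,100–160). The loose things haven't moved and the finger is in the notch.

```bash
python3 -c "
from bench import ctrl
print(ctrl.finish_job())"
```

```text
the job is handed in; nothing more can be done
None
```

The job is handed in with the key held at its hard stop (about 15 N) after the fingertip touched the left cap and felt along the rim to the notch; the pictures show the dust cover open and the loose things where they were.

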